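Open the interlocked sweet chute and send a sweet down

ROBOT

A 6-joint arm with a two-finger parallel gripper is mounted at the origin on a cart in front of the work surface, level with it; the furniture and walls round the work are solid. World frame = base frame: x ahead of the robot, y to its left, z up, the work surface at z = 0. Lengths are in m, angles in rad, forces in N, time in s.
With the tool pointing down it reaches from about 0.35 to 0.975 m from the base axis. Payload 17.4 kg.
Tool frame: the origin (TCP) lies midway between the tips of the shut fingers; the grasp point (between the pads) lies 19 mm behind it; x points along the fingers, y is the direction in which the jaws open and shut, and the axes are right-handed (so a half turn about x gives the same grasp; the last joint's range is limited). The gripper opens to 85 mm and grips with 20 to 120 N. Pads are 22 mm wide; open, the fingers measure 114 mm over their backs; the gripper's body (76 mm by 85 mm) begins 54 mm behind the grasp point. The pads swing forward as they close: fully open they stand 13 mm farther back than shut.
Start: joints at [-1.217, 0.116, 1.442, -0, 1.584, -0.038], TCP at [0.258, -0.624, 0.231] pointing down, gripper open.
Joint ranges: [-2.83, 2.83], [-0.83, 2.19], [0.07, 2.5], [-1.14, 4.28], [0.01, 3], [-2.97, 2.97]. Speed limits (rad/s): [1.89, 1.89, 2.22, 3.14, 3.14, 3.14].

INTERFACE

Orientations are given as a unit quaternion [x, y, z, w].
In Python, from rig import * gives the robot as it stands.
- The arm moves only by the shell command python3 -m crank 'ROWS' [FORCE]. ROWS is JSON, a list that holds one entry, the list of rows, each a list of 5 numbers: the opening, from -1 (shut) to 1 (fully open), then the shift along the tool's x, y, z in cm, then the turn about the tool's x in rad. In form: [[[gripper, dx, dy, dz, roll], ...]]. A call has 1 to 8 rows; each row shifts and turns the commanded pose from where the row before left it, along the tool's axes as they then stand; what a row does not reach is not made up. A row lasts 1/10 s, in which the tool goes at most 50 mm and 8.59 degrees, less where a joint would pass 70% of its speed; a pose out of reach is approached as far as the arm can. A call with a gripper value outside its range is refused whole. The fingers move at their own pace and stop on an object; FORCE is the grip in N (left out, the last holds). Time passes only in rows, so rows that do not move let the fingers close. It gives the time, the measured TCP pose, the force and the opening at its end, in the units of the state.
- state(): the state, without advancing time (a new reading comes with each control period).
- read_camera(name): name is "scene" or "top" or "wrist"; returns (picture, depth): 420x560x3 uint8, red, green, blue; 420x560 float32, m along the optical axis (not along the pixel's ray), 0 where there is no reading.
- camera_info(name): a dict with "fx", "fy", "cx", "cy" (pixels), "cam_to_world" (4x4, takes a point from camera to world coordinates). Camera axes: x right, y down, z forward; pixel columns grow to the right and rows downward; lengths in m; the calibration is good to about 2 mm. The wrist camera is an equidistant fisheye: a pixel r from the principal point sees the ray r / f radians off the axis. A picture is of the moment at which its call begins: read the wrist's pose just before it. camera_info takes no time and is no camera call; for the wrist camera it gives the pose at the moment of the call.
- sign_off(): hands the job in, once; it reports no verdict.
The state is a dict: "t": time; "q": joint angles; "joint_velocities": joint speeds; "tau": joint torques, N m; "eef_pos": TCP position; "tcp_rot": TCP orientation; "force": force on the tool from outside, world axes, zero at the start; "wrist_torque": the same for the moment, N m; "opening": opening from 0.0 (shut) to 1.0 (fully open).
Only numpy, scipy, OpenCV 4.12 (cv2) and the standard library are available. Lean on these libraries where they do the work, as an engineer would, in place of code of your own. Each camera call takes 0.05 s, during which the arm holds its last target.

TASK

Throw all three levers of the lever bank fully over, away from you, so that the red gate of the chute opens; the levers are interlocked, in an order that differs each time, and a lever that is held will not go until the right other one is fully over. Send the blue wrapped sweet down the chute from the loading bay at its top, so that it comes to rest against the stop at the bottom. Leave the other sweets and the things on the worktop where they are.

Things in the scene. Friction and masses are not known exactly. Their poses are not given: they have to be found in the camera images.
- bank: lever bank: low white box with wooden end cheeks, fixed to the worktop, 98 x 226 mm over its foot plate, 65 mm tall, slots and levers on top. Origin: centre of its underside; x points away from the robot (direction in which the levers are thrown), y to the robot's left along the row, z up. Its yaw varies a little
- lever_left (a joint): angle of the left-hand lever (rad): 0 = leaning 0.65 rad towards the robot (start), 0.7 = thrown fully over against its stop, about upright (0.05 rad past it). It stays where it is left and needs about 1 to 2 N at the grip when free; a held lever gives only 0.06 to 0.15 rad, the more the harder it is pushed, and then stops
- lever_left_grip (a point): middle of this lever's round black grip, on its axis, 112 mm from the pivot; moves with the lever. The lever turns about a line parallel to the bank's y, 12 mm above the bank's underside, at bank x = 0, y = 65 mm. Steel stem 10 mm thick; the grip is 19 mm thick, from 88 to 134 mm from the pivot. Neighbouring levers stand 65 mm apart
- lever_mid (a joint): angle of the middle lever (rad): 0 = leaning 0.65 rad towards the robot (start), 0.7 = thrown fully over against its stop, about upright (0.05 rad past it). It stays where it is left and needs about 1 to 2 N at the grip when free; a held lever gives only 0.06 to 0.15 rad, the more the harder it is pushed, and then stops
- lever_mid_grip (a point): middle of this lever's round black grip, on its axis, 112 mm from the pivot; moves with the lever. The lever turns about a line parallel to the bank's y, 12 mm above the bank's underside, at bank x = 0, y = 0 mm. Steel stem 10 mm thick; the grip is 19 mm thick, from 88 to 134 mm from the pivot. Neighbouring levers stand 65 mm apart
- lever_right (a joint): angle of the right-hand lever (rad): 0 = leaning 0.65 rad towards the robot (start), 0.7 = thrown fully over against its stop, about upright (0.05 rad past it). It stays where it is left and needs about 1 to 2 N at the grip when free; a held lever gives only 0.06 to 0.15 rad, the more the harder it is pushed, and then stops
- lever_right_grip (a point): middle of this lever's round black grip, on its axis, 112 mm from the pivot; moves with the lever. The lever turns about a line parallel to the bank's y, 12 mm above the bank's underside, at bank x = 0, y = -65 mm. Steel stem 10 mm thick; the grip is 19 mm thick, from 88 to 134 mm from the pivot. Neighbouring levers stand 65 mm apart
- chute: sloped steel chute on a wooden base, fixed, 126 x 270 mm, 150 mm tall over all. Origin: centre of its underside; y points uphill along the chute (to the robot's left), x across it, away from the robot, z up. The floor is slippery, 110 mm wide between its walls, rises 22 degrees, from 30 mm above the worktop at the bottom stop to 135 mm at the top end
- chute_bay (a point): centre of the open loading bay, on the surface of the sloping floor, 114 mm above the worktop; the bay is 110 mm wide and 95 mm long in plan, with a rim 14 mm high at its two sides and its top end; below it comes the gate (three red plates across the chute, one behind the other, 34 mm high; each lever that is thrown lowers one of them below the floor), then a run 56 mm high inside under a clear cover
- chute_stop (a point): foot of the bottom stop's inner face, on the middle line of the chute's floor; axes as chute (y uphill). Behind bank and chute stands the espresso machine, its handles and steam pipes reaching out to about 0.55 m ahead of the robot base at hand height: cross from one side to the other nearer to the robot than that
- blue_sweet: blue wrapped sweet with twisted ends, 46 x 67 x 32 mm, 30 g; origin: centre of its underside, x along its 46 mm width, y along its 67 mm length, z up. It may be gripped across the width as a block 46 mm wide and 32 mm high
- orange_sweet: orange wrapped sweet, 50 x 75 x 35 mm, origin under its centre; a bystander
- yellow_star: yellow star-shaped sweet, 51 mm, 20 mm high; a bystander
- shot_glass: small glass, 49 mm wide, 62 mm high; a bystander
Things that resemble listed ones, but are neither listed nor needed, are in the scene too. Several things have the shape of the blue_sweet; the one meant has the colours described above.

How it is judged:
On the way:
1. all three levers are fully over (above 0.62 rad) and the gate is open (value of joint each of lever_left, lever_mid, lever_right above 0.62 rad), for 0.2 s.
At the end, for the whole second after the job is handed in: all three levers stand above 0.62 rad; the blue sweet lies in the chute at rest, released, its origin within 52 mm uphill of the bottom stop (any way round) and between the walls (all of step 1 and y of blue_sweet in the frame of chute_stop between -0.005 and 0.052 m and x of blue_sweet in the frame of chute_stop between -0.055 and 0.055 m and z of blue_sweet in the frame of chute_stop between -0.01 and 0.055 m and linear speed of blue_sweet below 0.02 m/s and contact force between blue_sweet and the fingers below 0.05 N); the robot touches nothing.
It fails at once if another sweet or a bystander is moved more than 30 mm (distance of any of orange_sweet, yellow_star, shot_glass from where it was at the start of the episode above 0.03 m).
It also fails if it takes over 72 s, if anything falls off the work surface, if the arm or the gripper's body presses on something with over 40 N, if the wrist force passes 120 N, or if a joint passes its speed limit or range.

## Working session

There is one attempt and no reset: what is moved stays moved. The work goes in short steps, Python scripts to look and compute and a shell command to move; the robot and the scene stay as the last step left them, time stands still between calls to the robot, and variables do not carry over. Pictures are saved under pics/ and viewed, and the job is handed in when it is done.

```bash
mkdir -p pics; ls; python3 - <<'E'
from rig import *
import cv2,numpy as np
s=state();print(s['t'],s['eef_pos'],s['tcp_rot'],s['opening'])
for n in("scene","top"):
    p,d=read_camera(n);cv2.imwrite(f"pics/{n}0.png",p[:,:,::-1]);np.save(f"pics/{n}0d.npy",d);np.save(f"pics/{n}0p.npy",p)
    i=camera_info(n);print(n,i['fx'],i['cx'],i['cy'],np.round(i['cam_to_world'],3).tolist())
E
```

```text
pics
0.0 [ 0.25770471 -0.62366358  0.2305678 ] [-0.69352253 -0.13804461  0.69363563 -0.13725815] 1.000523869542369
scene 387.32685416742794 284.79349155350667 211.48156142718847 [[0.83, -0.316, 0.459, -0.131], [-0.557, -0.466, 0.687, -1.14], [-0.003, -0.826, -0.563, 0.931], [0.0, 0.0, 0.0, 1.0]]
top 398.7922684764347 280.19214941373247 202.45869766917085 [[-0.029, -0.99, 0.137, 0.371], [-0.999, 0.032, 0.023, -0.13], [-0.027, -0.136, -0.99, 1.371], [0.0, 0.0, 0.0, 1.0]]
```

View pics/scene0.png

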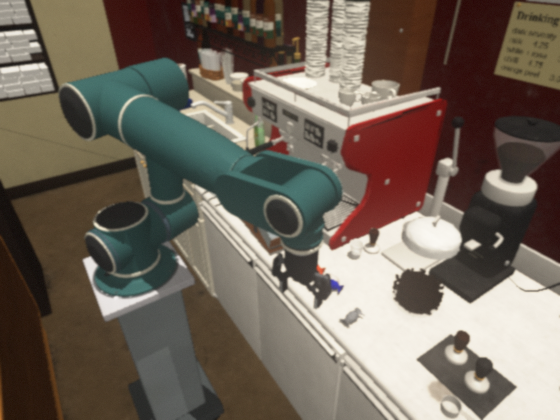

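View pics/top0.png

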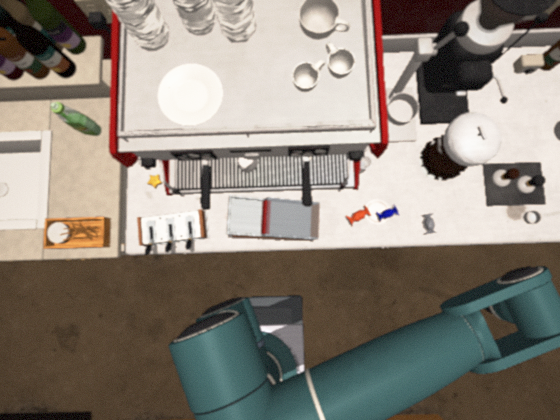

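The top view shows the bank at about (170,230), the chute at (272,217) with the red gate at (265,217), an orange candidate at (357,214), a blue one at (387,212) and a grey one at (429,222). Next I'll enlarge the crops and measure.

```bash
cat > h.py <<'E'
import numpy as np,cv2
from rig import *
def world(n,u,v,d,i=None):
    i=i or camera_info(n);T=np.array(i['cam_to_world'])
    return T[:3,:3]@np.array([(u-i['cx'])/i['fx']*d,(v-i['cy'])/i['fy']*d,d])+T[:3,3]
def plane(n,u,v,z):
    i=camera_info(n);T=np.array(i['cam_to_world'])
    r=T[:3,:3]@np.array([(u-i['cx'])/i['fx'],(v-i['cy'])/i['fy'],1]);return T[:3,3]+r*(z-T[2,3])/r[2]
E
python3 - <<'E'
from h import *
p=np.load('pics/top0p.npy');d=np.load('pics/top0d.npy')
c=p[170:260,120:330][:,:,::-1];cv2.imwrite('pics/c1.png',cv2.resize(c,None,fx=3.8,fy=3.8,interpolation=cv2.INTER_CUBIC))
c=p[180:250,335:455][:,:,::-1];cv2.imwrite('pics/c2.png',cv2.resize(c,None,fx=6,fy=6,interpolation=cv2.INTER_CUBIC))
hsv=cv2.cvtColor(p,cv2.COLOR_RGB2HSV)
m=cv2.inRange(hsv,(110,130,60),(130,255,255));
n,l,st,ce=cv2.connectedComponentsWithStats(m)
for k in range(1,n):
    if st[k,4]>15:
        ys,xs=np.where(l==k);print('blue',st[k],ce[k],plane('top',*ce[k],0.016),cv2.minAreaRect(np.c_[xs,ys].astype(np.float32)))
        P=np.array([plane('top',x,y,.016)[:2] for x,y in zip(xs,ys)]);w,V=np.linalg.eigh(np.cov(P.T));print(V[:,1],np.sqrt(w))
        print(P.min(0),P.max(0))
for u,v in [(387,212),(357,214),(232,200),(240,215),(255,215),(300,215),(318,215),(272,197),(150,225),(170,225),(190,225),(150,252),(170,250),(190,247),(387,235),(200,252)]:print(u,v,np.round(world('top',u,v,d[v,u]),3))
E
```

```text
blue [378 208  19  11  96] [387.44791667 212.92708333] [ 0.51064315 -0.46070096  0.016     ] ((387.2000732421875, 212.9000244140625), (6.260990142822266, 18.335756301879883), 63.43495178222656)
[-0.33826162  0.94105211] [0.00535238 0.01734712]
[ 0.49417562 -0.49015421] [ 0.5267491  -0.42864514]
387 212 [ 0.513 -0.457  0.028]
357 214 [ 0.509 -0.356  0.028]
232 200 [0.555 0.051 0.133]
240 215 [0.508 0.027 0.123]
255 215 [ 0.508 -0.018  0.106]
300 215 [ 0.503 -0.162  0.11 ]
318 215 [ 0.504 -0.221  0.085]
272 197 [ 0.559 -0.076  0.142]
150 225 [0.491 0.337 0.055]
170 225 [0.489 0.269 0.06 ]
190 225 [0.487 0.203 0.056]
150 252 [0.4   0.316 0.111]
170 250 [0.405 0.252 0.112]
190 247 [0.412 0.189 0.11 ]
387 235 [ 0.437 -0.458  0.001]
200 252 [ 0.398  0.185 -0.013]
```

View pics/c1.png

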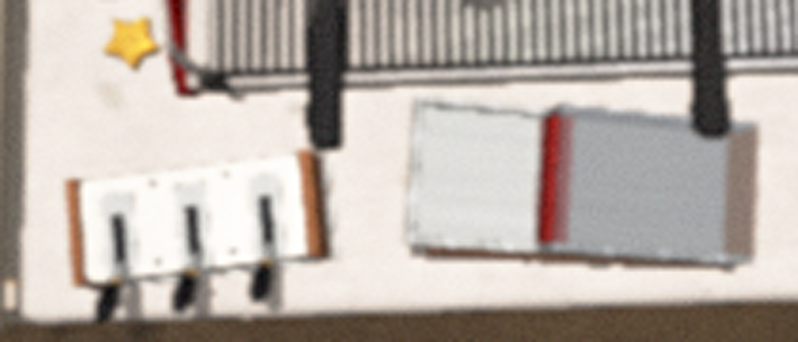

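View pics/c2.png

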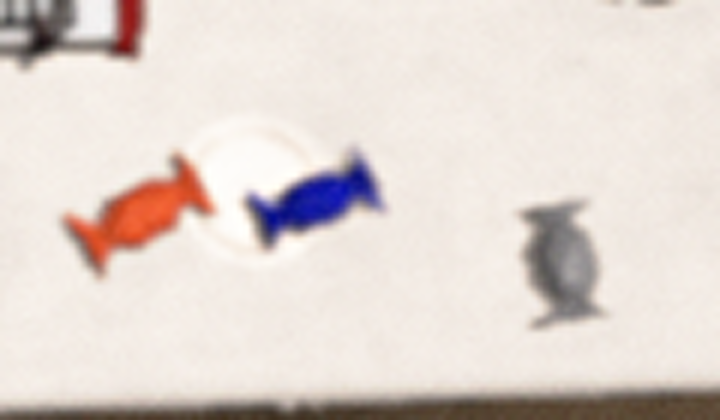

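Candidates with the sweet shape are orange (357,214), blue (387,213) and grey (429,222). Only (387,213) is saturated blue, and the crop confirms it, so that is the blue sweet. Next I'll measure the bank, the chute and the machine handles.

```bash
python3 - <<'E'
from h import *
from scipy.spatial.transform import Rotation as R
p=np.load('pics/top0p.npy');d=np.load('pics/top0d.npy');I=camera_info('top')
s=state();print(np.round(R.from_quat(s['tcp_rot']).as_matrix(),3).tolist())
T=np.array(I['cam_to_world']);v,u=np.mgrid[0:420,0:560]
W=(np.stack([(u-I['cx'])/I['fx']*d,(v-I['cy'])/I['fy']*d,d],-1)@T[:3,:3].T)+T[:3,3]
X,Y,Z=W[...,0],W[...,1],W[...,2]
dark=p.max(2)<70
m=dark&(X>.36)&(X<.46)&(Y>.12)&(Y<.4)&(Z>.075)&(Z<.14)
n,l,st,ce=cv2.connectedComponentsWithStats(m.astype(np.uint8))
for k in range(1,n):
    if st[k,4]>5:print('grip',st[k],W[l==k].mean(0).round(3),W[l==k].min(0).round(3),W[l==k].max(0).round(3))
# bank body top
m=(Z>.045)&(Z<.075)&(X>.4)&(X<.58)&(Y>.13)&(Y<.42)
n,l,st,ce=cv2.connectedComponentsWithStats(m.astype(np.uint8))
k=1+np.argmax(st[1:,4]);print('bank',st[k],np.median(Z[l==k]));r=cv2.minAreaRect(W[l==k][:,:2].astype(np.float32));print(r);print(cv2.boxPoints(r).round(3).tolist())
m=(Z>.06)&(Z<.165)&(X>.4)&(X<.60)&(Y>-.3)&(Y<.09)
n,l,st,ce=cv2.connectedComponentsWithStats(m.astype(np.uint8))
k=1+np.argmax(st[1:,4]);print('chute',st[k]);r=cv2.minAreaRect(W[l==k][:,:2].astype(np.float32));print(r);print(cv2.boxPoints(r).round(3).tolist())
for n_,a,b in(('h1',.1,.25),('h2',-.28,-.1)):
    m=dark&(Z>.12)&(Z<.4)&(X>.5)&(X<.65)&(Y>a)&(Y<b);print(n_,m.sum(),W[m].min(0).round(3),W[m].max(0).round(3))
red=(p[...,0]>110)&(p[...,1]<80)&(p[...,2]<90)&(X<.6)&(Y>-.2)&(Y<.05)&(X>.42)
print('red',W[red].mean(0).round(3),W[red].min(0).round(3),W[red].max(0).round(3))
E
```

```text
[[-0.0, 0.382, -0.924], [0.001, -0.924, -0.382], [-1.0, -0.001, -0.0]]
grip [187 240   4   8  29] [0.423 0.194 0.11 ] [0.412 0.188 0.095] [0.435 0.2   0.122]
grip [166 243   5   8  30] [0.416 0.258 0.111] [0.405 0.252 0.097] [0.427 0.263 0.122]
grip [146 245   5  10  35] [0.409 0.323 0.11 ] [0.394 0.318 0.094] [0.423 0.328 0.123]
bank [ 137  209   69   37 1796] 0.05830667261329625
((0.48208779096603394, 0.26729243993759155), (0.09499584883451462, 0.21925269067287445), 5.5412797927856445)
[[0.42399999499320984, 0.3720000088214874], [0.4449999928474426, 0.15399999916553497], [0.5400000214576721, 0.16300000250339508], [0.5189999938011169, 0.38100001215934753]]
chute [ 226  195   95   45 3555]
((0.4985758364200592, -0.08025787770748138), (0.2916499674320221, 0.12269407510757446), 85.6175308227539)
[[0.4259999990463257, -0.22100000083446503], [0.5490000247955322, -0.23000000417232513], [0.5709999799728394, 0.05999999865889549], [0.4490000009536743, 0.07000000029802322]]
h1 259 [0.514 0.1   0.12 ] [0.631 0.208 0.398]
h2 295 [ 0.514 -0.225  0.262] [ 0.632 -0.132  0.4  ]
red [ 0.501 -0.049  0.12 ] [ 0.449 -0.06   0.102] [ 0.553 -0.04   0.15 ]
```

```bash
python3 - <<'E'
from h import *
p=np.load('pics/top0p.npy');d=np.load('pics/top0d.npy')
for (u0,u1) in((200,215),(300,315)):
  for v in range(180,216,3):
    r=[(u,world('top',u,v,d[v,u]).round(3).tolist()) for u in range(u0,u1) if p[v,u].max()<70]
    if r: print(v,r[0],r[-1])
E
```

```text
180 (201, [0.626, 0.153, 0.115]) (210, [0.593, 0.092, 0.271])
183 (201, [0.586, 0.118, 0.271]) (210, [0.585, 0.092, 0.271])
186 (201, [0.576, 0.117, 0.274]) (210, [0.576, 0.092, 0.27])
189 (202, [0.567, 0.114, 0.276]) (209, [0.568, 0.096, 0.269])
192 (201, [0.56, 0.118, 0.27]) (209, [0.559, 0.095, 0.27])
195 (202, [0.551, 0.115, 0.272]) (208, [0.551, 0.098, 0.271])
198 (201, [0.543, 0.118, 0.271]) (208, [0.543, 0.099, 0.267])
201 (201, [0.534, 0.118, 0.27]) (208, [0.534, 0.098, 0.271])
204 (202, [0.526, 0.115, 0.269]) (208, [0.526, 0.099, 0.264])
207 (203, [0.517, 0.112, 0.271]) (208, [0.517, 0.099, 0.268])
180 (303, [0.583, -0.169, 0.276]) (308, [0.583, -0.183, 0.278])
183 (303, [0.575, -0.169, 0.275]) (308, [0.574, -0.183, 0.276])
186 (303, [0.567, -0.169, 0.271]) (309, [0.566, -0.186, 0.275])
189 (302, [0.56, -0.166, 0.265]) (310, [0.558, -0.188, 0.274])
192 (303, [0.551, -0.168, 0.27]) (309, [0.55, -0.185, 0.271])
195 (303, [0.542, -0.168, 0.268]) (309, [0.541, -0.185, 0.272])
198 (303, [0.534, -0.168, 0.267]) (310, [0.533, -0.187, 0.272])
201 (303, [0.526, -0.168, 0.266]) (310, [0.524, -0.187, 0.271])
204 (304, [0.517, -0.17, 0.265]) (310, [0.516, -0.187, 0.27])
```

```bash
python3 -m crank '[[[-1,0,0,0,0.146],[-1,0,0,0,0.147],[-1,0,-4.2,-1.6,0],[-1,0,-4.2,-1.6,0],[-1,0,-4.2,-1.6,0],[-1,0,-4.2,-1.6,0],[-1,0,-4.2,-1.6,0],[-1,0,-4.2,-1.6,0]]]'
python3 -m crank '[[[-1,0,-4.2,-1.6,0],[-1,0,-4.2,-1.6,0],[-1,0,-4.2,-1.6,0],[-1,0,-4.2,-1.6,0],[-1,0,-4.2,-1.6,0],[-1,0,-4.2,-1.6,0],[-1,0,0,0,0]]]'
```

```text
t: 0.9
eef_pos: [0.3284, -0.3618, 0.231]
tcp_rot: [-0.706, -0.035, 0.706, -0.035]
force: [0.7, -0.6, 0.7]
opening: 0.007
t: 1.6
eef_pos: [0.3998, -0.0992, 0.2313]
tcp_rot: [0.706, 0.037, -0.706, 0.037]
force: [-0.3, -0.9, -0.1]
opening: -0.001
```

```bash
python3 -m crank '[[[-1,0,-4.1,0,0],[-1,0,-4.2,0,0],[-1,0,-4.2,0,0],[-1,0,-4.2,0,0],[-1,0,-4.2,0,0],[-1,0,-4.2,0,0],[-1,0,-4,0,0],[-1,0,0,0,0]]]'
python3 -c "
from h import *
p,d=read_camera('top');cv2.imwrite('pics/t1.png',p[:,:,::-1])"
```

```text
t: 2.4
eef_pos: [0.3697, 0.1892, 0.2309]
tcp_rot: [-0.706, -0.037, 0.707, -0.036]
force: [0.6, -0.1, 0.4]
opening: 0.001
```

View pics/t1.png

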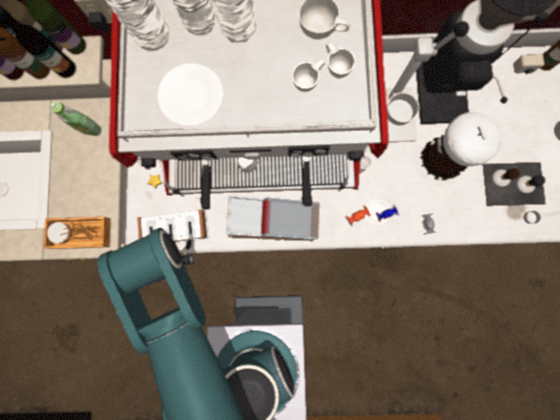

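The picture shows the hand at about (182,245), behind the right lever, with the arm clear of the machine. Descending.

```bash
python3 -m crank '[[[-1,4,0,0,0],[-1,4,0,0,0],[-1,4,0,0,0],[-1,1.3,0,0,0],[-1,0,0,0,0]]]'
python3 -m crank '[[[-1,0,0,-2,0],[-1,0,0,-1,0],[-1,0,0,-1,0],[-1,0,0,0,0]]]'
```

```text
t: 2.95
eef_pos: [0.3701, 0.1851, 0.0973]
tcp_rot: [-0.705, -0.034, 0.707, -0.035]
force: [0.6, 0.6, 0.3]
opening: 0.0
t: 3.35
eef_pos: [0.4114, 0.1901, 0.0992]
tcp_rot: [0.707, 0.035, -0.706, 0.035]
force: [-0.2, -0.1, -0.8]
opening: -0.0
```

```bash
python3 -m crank '[[[-1,0,0,-1,0],[-1,0,0,-1,0]]]'; python3 -c "
from h import *
p,d=read_camera('scene');cv2.imwrite('pics/s2.png',cv2.resize(p[150:300,180:400,::-1],None,fx=3.5,fy=3.5))
p,d=read_camera('wrist');cv2.imwrite('pics/w2.png',p[:,:,::-1])"
```

```text
t: 3.55
eef_pos: [0.4306, 0.1922, 0.0986]
tcp_rot: [0.706, 0.035, -0.706, 0.035]
force: [-2.6, 0.3, 1.6]
opening: -0.003
```

View pics/s2.png

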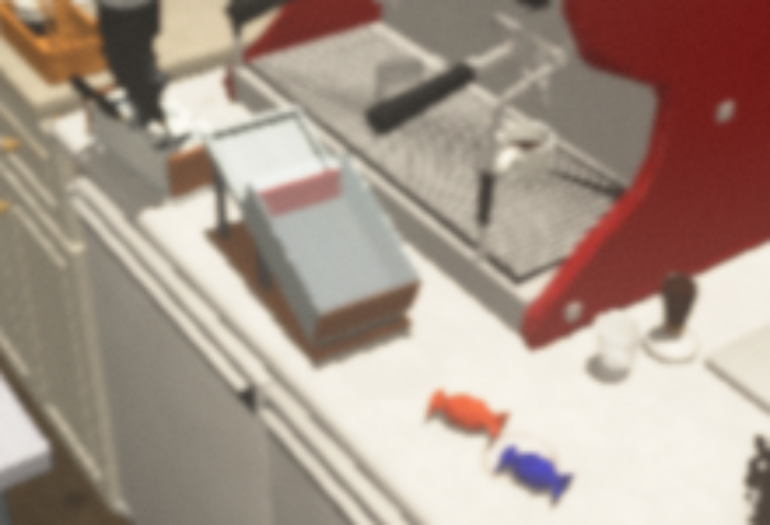

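View pics/w2.png

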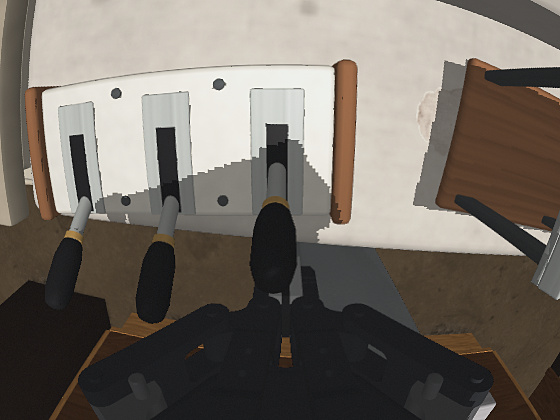

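The wrist view shows the three levers, with the fingers against the right grip at (272,260), which is already partly raised. Pushing on.

```bash
python3 -m crank '[[[-1,0,0,-0.5,0],[-1,0,0,-0.5,0]]]';python3 -m crank '[[[-1,0,0,-0.5,0],[-1,0,0,-0.5,0]]]'
```

```text
t: 3.85
eef_pos: [0.4403, 0.1932, 0.0985]
tcp_rot: [0.706, 0.035, -0.706, 0.035]
force: [-4.0, -0.9, 7.7]
opening: 0.0
t: 4.05
eef_pos: [0.4504, 0.1942, 0.0985]
tcp_rot: [0.706, 0.035, -0.706, 0.035]
force: [-1.7, -0.2, 1.8]
opening: 0.004
```

```bash
python3 -m crank '[[[-1,0,0,-0.5,0],[-1,0,0,-0.5,0]]]';python3 -m crank '[[[-1,0,0,-0.5,0],[-1,0,0,-0.5,0],[-1,0,0,0,0]]]'; python3 -c "
from h import *
p,d=read_camera('wrist');cv2.imwrite('pics/w3.png',p[:,:,::-1])"
```

```text
t: 4.25
eef_pos: [0.4603, 0.1951, 0.0982]
tcp_rot: [-0.706, -0.035, 0.706, -0.035]
force: [-0.9, -0.1, 1.4]
opening: -0.001
t: 4.55
eef_pos: [0.4704, 0.1961, 0.0982]
tcp_rot: [-0.706, -0.035, 0.706, -0.035]
force: [-0.2, -0.1, -0.8]
opening: 0.002
```

View pics/w3.png

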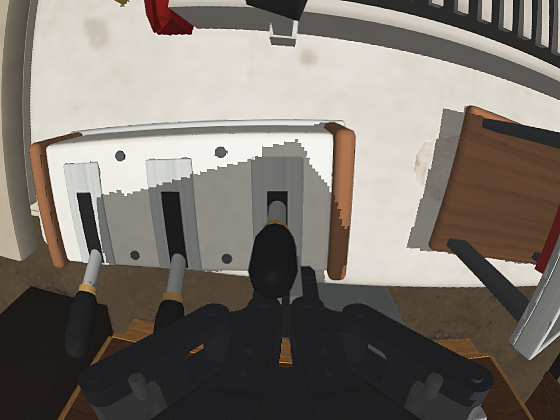

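```bash
python3 -m crank '[[[-1,0,0,-0.3,0],[-1,0,0,-0.3,0],[-1,0,0,0,0]]]';python3 -m crank '[[[-1,0,0,-0.2,0],[-1,0,0,-0.2,0],[-1,0,0,0,0]]]'
```

```text
t: 4.9
eef_pos: [0.4755, 0.1966, 0.0983]
tcp_rot: [-0.706, -0.035, 0.707, -0.035]
force: [-7.5, -1.0, 3.7]
opening: -0.001
t: 5.2
eef_pos: [0.4762, 0.1968, 0.0981]
tcp_rot: [-0.703, -0.035, 0.71, -0.036]
force: [-45.3, -7.2, 23.7]
opening: 0.001
```

```bash
python3 -m crank '[[[-1,0,0,3.5,0],[-1,0,0,3.5,0],[-1,0,0,3.4,0],[-1,0,-3.2,0,0],[-1,0,-3.2,0,0],[-1,0,0,0,0]]]';python3 -m crank '[[[-1,0,0,-2.0,0],[-1,0,0,-1,0],[-1,0,0,-1,0],[-1,0,0,0,0]]]'
```

```text
t: 5.8
eef_pos: [0.3697, 0.2529, 0.0988]
tcp_rot: [0.707, 0.036, -0.706, 0.035]
force: [0.3, -0.8, 0.9]
opening: 0.003
t: 6.2
eef_pos: [0.4108, 0.2541, 0.0981]
tcp_rot: [-0.706, -0.034, 0.706, -0.035]
force: [-0.0, 0.1, -0.0]
opening: 0.002
```

```bash
for i in 1; do python3 -m crank '[[[-1,0,0,-0.5,0],[-1,0,0,-0.5,0]]]';python3 -m crank '[[[-1,0,0,-0.5,0],[-1,0,0,-0.5,0]]]'; done
```

```text
t: 6.4
eef_pos: [0.4199, 0.2553, 0.0984]
tcp_rot: [-0.706, -0.035, 0.706, -0.035]
force: [-2.1, 0.7, 1.8]
opening: 0.001
t: 6.6
eef_pos: [0.4301, 0.2564, 0.0984]
tcp_rot: [0.706, 0.035, -0.706, 0.035]
force: [-2.7, -0.7, 1.5]
opening: -0.003
```

```bash
python3 -m crank '[[[-1,0,0,-0.5,0]]]';python3 -m crank '[[[-1,0,0,-0.5,0]]]';python3 -m crank '[[[-1,0,0,-0.5,0]]]'
```

```text
t: 6.7
eef_pos: [0.4352, 0.257, 0.0987]
tcp_rot: [0.706, 0.035, -0.706, 0.035]
force: [-6.1, -1.6, 14.0]
opening: -0.001
t: 6.8
eef_pos: [0.4403, 0.2576, 0.0988]
tcp_rot: [0.706, 0.035, -0.706, 0.035]
force: [-1.0, -0.3, 1.5]
opening: -0.004
t: 6.9
eef_pos: [0.4453, 0.2581, 0.0988]
tcp_rot: [0.706, 0.035, -0.706, 0.035]
force: [-3.0, -0.4, 7.3]
opening: 0.004
```

```bash
python3 -m crank '[[[-1,0,0,-0.5,0],[-1,0,0,-0.5,0]]]';python3 -m crank '[[[-1,0,0,-0.5,0],[-1,0,0,-0.3,0],[-1,0,0,0,0]]]';python3 -m crank '[[[-1,0,0,-0.2,0],[-1,0,0,-0.2,0],[-1,0,0,0,0]]]'
```

```text
t: 7.1
eef_pos: [0.455, 0.2589, 0.0981]
tcp_rot: [-0.706, -0.035, 0.706, -0.035]
force: [-2.0, 0.4, 0.9]
opening: 0.001
t: 7.4
eef_pos: [0.4629, 0.2596, 0.0981]
tcp_rot: [-0.706, -0.035, 0.706, -0.035]
force: [-0.1, 0.0, 0.3]
opening: 0.0
t: 7.7
eef_pos: [0.4667, 0.26, 0.0983]
tcp_rot: [0.706, 0.035, -0.706, 0.035]
force: [-0.0, -0.7, -0.7]
opening: 0.002
```

```bash
python3 -m crank '[[[-1,0,0,-0.2,0],[-1,0,0,-0.2,0],[-1,0,0,0,0]]]'
```

```text
t: 8.0
eef_pos: [0.4696, 0.2604, 0.0983]
tcp_rot: [-0.705, -0.035, 0.707, -0.035]
force: [-13.5, -2.8, 6.7]
opening: 0.001
```

```bash
python3 -m crank '[[[-1,0,0,-0.2,0],[-1,0,0,0,0]]]'; python3 -m crank '[[[-1,0,0,3.5,0],[-1,0,0,3.5,0],[-1,0,0,3.4,0],[-1,0,-3.3,0,0],[-1,0,-3.3,0,0],[-1,0,0,0,0]]]';python3 -m crank '[[[-1,0,0,-2.0,0],[-1,0,0,-1,0],[-1,0,0,-1,0],[-1,0,0,-0.5,0],[-1,0,0,0,0]]]'
```

```text
t: 8.2
eef_pos: [0.47, 0.2605, 0.0982]
tcp_rot: [-0.704, -0.035, 0.709, -0.035]
force: [-30.7, -5.9, 15.2]
opening: -0.0
t: 8.8
eef_pos: [0.3621, 0.3186, 0.0987]
tcp_rot: [0.706, 0.036, -0.706, 0.035]
force: [0.0, 0.4, -0.1]
opening: -0.0
t: 9.3
eef_pos: [0.4079, 0.3202, 0.0981]
tcp_rot: [-0.706, -0.035, 0.706, -0.035]
force: [-1.1, 0.4, -0.8]
opening: -0.002
```

```bash
python3 -m crank '[[[-1,0,0,-0.5,0],[-1,0,0,-0.5,0]]]';python3 -m crank '[[[-1,0,0,-0.5,0],[-1,0,0,0,0]]]'
```

```text
t: 9.5
eef_pos: [0.4174, 0.3215, 0.0984]
tcp_rot: [0.706, 0.035, -0.706, 0.035]
force: [-1.9, -0.3, 1.6]
opening: -0.002
t: 9.7
eef_pos: [0.4228, 0.322, 0.0983]
tcp_rot: [0.706, 0.035, -0.706, 0.035]
force: [-0.1, 0.4, -0.3]
opening: 0.003
```

```bash
python3 -m crank '[[[-1,0,0,-0.5,0],[-1,0,0,-0.5,0]]]';python3 -m crank '[[[-1,0,0,-0.5,0],[-1,0,0,-0.5,0]]]';python3 -m crank '[[[-1,0,0,-0.5,0],[-1,0,0,-0.5,0],[-1,0,0,0,0]]]';python3 -m crank '[[[-1,0,0,-0.4,0],[-1,0,0,-0.4,0],[-1,0,0,0,0]]]'
```

```text
t: 9.9
eef_pos: [0.4325, 0.3231, 0.0985]
tcp_rot: [0.706, 0.035, -0.706, 0.035]
force: [-1.2, 0.1, 0.8]
opening: -0.001
t: 10.1
eef_pos: [0.4426, 0.3239, 0.0982]
tcp_rot: [-0.706, -0.035, 0.706, -0.035]
force: [-0.7, -0.3, -0.2]
opening: 0.002
t: 10.4
eef_pos: [0.4527, 0.3249, 0.0982]
tcp_rot: [0.706, 0.035, -0.706, 0.035]
force: [-0.6, 0.2, -0.1]
opening: 0.001
t: 10.7
eef_pos: [0.4605, 0.3257, 0.0983]
tcp_rot: [0.706, 0.035, -0.706, 0.035]
force: [-0.8, -0.2, 0.1]
opening: 0.001
```

```bash
python3 -m crank '[[[-1,0,0,-0.3,0],[-1,0,0,0,0]]]';python3 -m crank '[[[-1,0,0,-0.3,0],[-1,0,0,0,0]]]'; python3 -c "
from h import *
p,d=read_camera('wrist');cv2.imwrite('pics/w4.png',p[:,:,::-1])"
```

```text
t: 10.9
eef_pos: [0.463, 0.326, 0.0983]
tcp_rot: [-0.706, -0.035, 0.706, -0.035]
force: [-2.7, -0.2, 2.1]
opening: -0.001
t: 11.1
eef_pos: [0.4636, 0.3262, 0.0982]
tcp_rot: [-0.704, -0.035, 0.708, -0.035]
force: [-27.6, -5.0, 13.7]
opening: 0.0
```

View pics/w4.png

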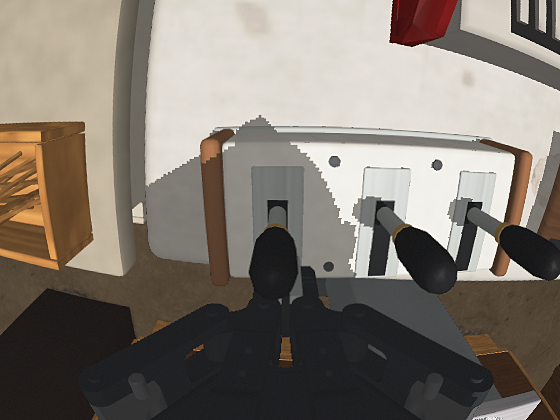

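All three levers look thrown: their stems at (278,215), (390,210) and (475,205) stand at the far ends of their slots. I'll retreat and check from the top camera.

```bash
python3 -m crank '[[[-1,0,0,3,0],[-1,0,0,3,0],[-1,-4.4,0,0,0],[-1,-4.4,0,0,0],[-1,-4.4,0,0,0],[0,0,4.2,0,0],[1,0,4.2,0,0],[1,0,4.2,0,0]]]'
python3 -m crank '[[[1,0,4.2,0,0],[1,0,4.2,0,0],[1,0,4.2,0,0],[1,0,4.2,0,0],[1,0,4.2,0,0],[1,0,4.2,0,0],[1,0,4.2,0,0],[1,0,4.2,0,0]]]'
python3 - <<'E'
from h import *
p,d=read_camera('top');cv2.imwrite('pics/t5.png',cv2.resize(p[170:260,120:330,::-1],None,fx=3.8,fy=3.8,interpolation=cv2.INTER_CUBIC))
p,d=read_camera('scene');cv2.imwrite('pics/s5.png',cv2.resize(p[150:300,180:400,::-1],None,fx=3.5,fy=3.5))
E
```

```text
t: 11.95
eef_pos: [0.4187, 0.1938, 0.2306]
tcp_rot: [0.707, 0.035, -0.706, 0.035]
force: [0.2, 1.1, 0.7]
opening: 0.506
t: 12.75
eef_pos: [0.4517, -0.1413, 0.2305]
tcp_rot: [0.707, 0.035, -0.706, 0.035]
force: [1.0, 1.2, 1.1]
opening: 0.998
```

View pics/t5.png

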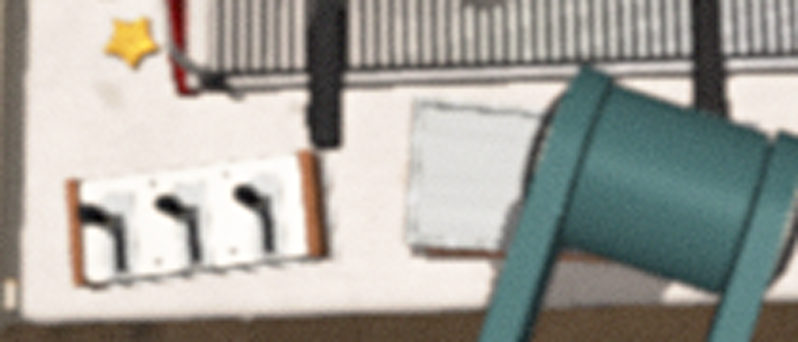

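View pics/s5.png

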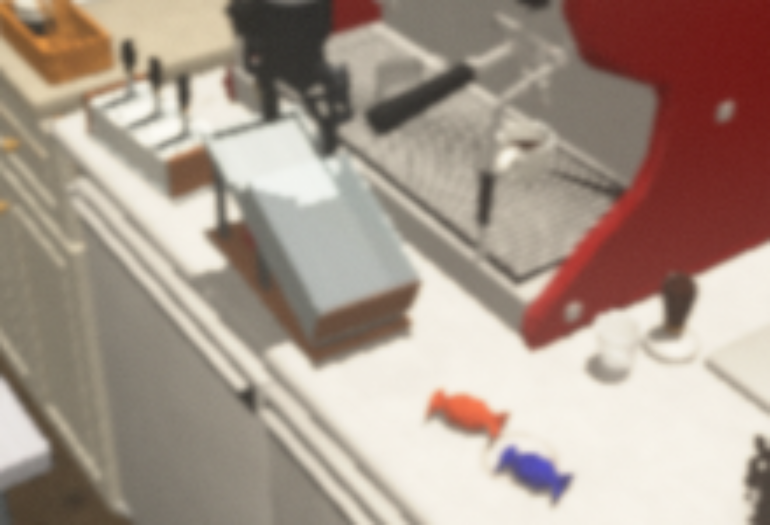

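All three grips stand upright and the red gate has gone. Next, a wrist view from nearer the sweet.

```bash
python3 -c "
from h import *
print(state()['q'])"; python3 -m crank '[[[1,0,4.2,0.4,0.14],[1,0.1,4.2,0,0],[1,0,4.2,0,0],[1,0,4.2,0,0],[1,0,4.2,0,0],[1,0,4.2,0,0],[1,0,0,0,0]]]'
python3 -c "
from h import *
s=state();print(s['q'],s['eef_pos'])
p,d=read_camera('wrist');cv2.imwrite('pics/w6.png',p[:,:,::-1])"
```

```text
[-3.60128137e-01 -3.32693300e-01  1.85686449e+00 -1.04604687e-03
  1.61747630e+00  1.11590574e+00]
t: 13.55
eef_pos: [0.4428, -0.3946, 0.2284]
tcp_rot: [-0.707, 0.016, 0.707, 0.016]
force: [-0.3, -0.1, 0.2]
opening: 0.997
[-7.70541236e-01 -6.06538381e-02  1.62649297e+00 -7.71341996e-04
  1.57644890e+00  8.44285703e-01] [ 0.44283702 -0.39464334  0.22843076]
```

View pics/w6.png

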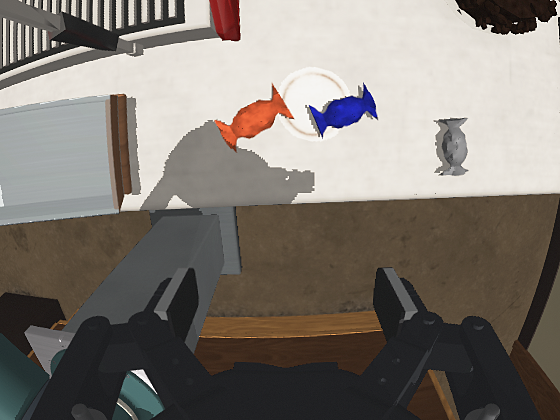

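The blue sweet is at (343,110) in the wrist view, the orange at (255,118) and the grey decoy at (452,146). The white ring under the blue sweet is a saucer. I'll measure it from this view.

```bash
cat >> h.py <<'E'
def wray(u,v,i):
    T=np.array(i['cam_to_world']);a=(u-i['cx'])/i['fx'];b=(v-i['cy'])/i['fy'];r=np.hypot(a,b);k=np.sin(r)/r if r>1e-9 else 1
    return T[:3,3],T[:3,:3]@np.array([a*k,b*k,np.cos(r)])
def wplane(u,v,z,i):
    o,r=wray(u,v,i);return o+r*(z-o[2])/r[2]
def wpoint(u,v,d,i):
    o,r=wray(u,v,i);f=np.array(i['cam_to_world'])[:3,2];return o+r*d/(r@f)
E
python3 - <<'E'
from h import *
I=camera_info('wrist');p,d=read_camera('wrist')
hsv=cv2.cvtColor(p,cv2.COLOR_RGB2HSV)
m=cv2.inRange(hsv,(110,130,60),(130,255,255))
n,l,st,ce=cv2.connectedComponentsWithStats(m);k=1+np.argmax(st[1:,4]);print(st[k],ce[k])
ys,xs=np.where(l==k);Q=np.array([wpoint(x,y,d[y,x],I) for x,y in zip(xs,ys)]);print(Q.mean(0),Q.min(0),Q.max(0),np.percentile(Q[:,2],[2,50,98]))
w,V=np.linalg.eigh(np.cov(Q[:,:2].T));a=V[:,1];print(a)
P=np.array([wplane(x,y,.016,I)[:2] for x,y in zip(xs,ys)]).astype(np.float32);print(P.mean(0),cv2.minAreaRect(P),cv2.minAreaRect(Q[:,:2].astype(np.float32)))
for u,v in[(305,85),(300,120),(400,150),(330,75)]:print(u,v,wpoint(u,v,d[v,u],I).round(3))
cv2.imwrite('pics/w6c.png',cv2.resize(p[50:190,190:490,::-1],None,fx=2.6,fy=2.6))
E
```

```text
[ 311   84   68   53 1402] [346.22824536 111.4700428 ]
[ 0.51073184 -0.46079492  0.02493883] [ 0.48316712 -0.49845965 -0.00172244] [ 0.54092362 -0.39649531  0.37065813] [0.0153584  0.02446639 0.03115612]
[-0.31000441  0.95073512]
[ 0.5103184  -0.46239707] ((0.511962890625, -0.4621645510196686), (0.03833942487835884, 0.06899876147508621), 20.799715042114258) ((0.5097811818122864, -0.4484691023826599), (0.048552051186561584, 0.09695236384868622), 10.06898307800293)
305 85 [ 0.541 -0.419 -0.   ]
300 120 [ 0.501 -0.412  0.   ]
400 150 [ 0.464 -0.532 -0.001]
330 75 [ 0.552 -0.448 -0.   ]
```

View pics/w6c.png

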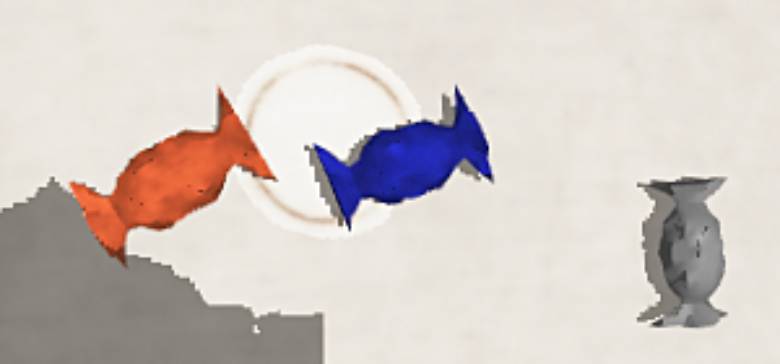

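The ring is flat at z = 0 and the sweet's position agrees between the two cameras, at (0.511, -0.461) with its jaw direction at 20.5°. I'll turn by -1.965 rad about tool x; this direction keeps joint 6 in range for the placing as well.

```bash
python3 -m crank '[[[1,0,0,0,-0.14],[1,0,0,0,-0.14],[1,0,0,0,-0.14],[1,0,0,0,-0.14],[1,0,0,0,-0.14],[1,0,0,0,-0.14],[1,0,0,0,-0.14],[1,0,0,0,-0.14]]]'
python3 -m crank '[[[1,0,0,0,-0.14],[1,0,0,0,-0.14],[1,0,0,0,-0.14],[1,0,0,0,-0.14],[1,0,0,0,-0.14],[1,0,0,0,-0.145],[1,0,0,0,0]]]'
cat > go.py <<'E'
import sys
from h import *
from scipy.spatial.transform import Rotation as R
s=state();M=R.from_quat(s['tcp_rot']).as_matrix()
t=np.array([float(x) for x in sys.argv[1:4]])
print('pos',np.round(s['eef_pos'],4),'ty ang',np.degrees(np.arctan2(M[1,1],M[0,1])).round(2),'tool d cm',(M.T@(t-s['eef_pos'])*100).round(2),'F',np.round(s['force'],1),'op',round(s['opening'],3),'q6',s['q'][5])
E
python3 go.py 0.511 -0.461 0.228
```

```text
t: 14.45
eef_pos: [0.4439, -0.3898, 0.2297]
tcp_rot: [0.605, 0.365, -0.605, 0.366]
force: [-0.2, -0.1, 0.7]
opening: 0.997
t: 15.15
eef_pos: [0.4439, -0.39, 0.2297]
tcp_rot: [0.403, 0.581, -0.403, 0.581]
force: [0.7, -0.0, 0.9]
opening: 1.003
pos [ 0.4439 -0.39    0.2297] ty ang 20.46 tool d cm [0.18 3.81 9.  ] F [ 0.7 -0.   0.9] op 1.003 q6 -1.121213692777496
```

```bash
python3 -m crank '[[[1,0,1.3,3,0],[1,0,1.3,3,0],[1,0,1.2,3,0],[1,4,0,0,0],[1,4,0,0,0],[1,0,0,0,0]]]'
python3 go.py 0.511 -0.461 0.003
python3 -c "
from h import *
p,d=read_camera('wrist');cv2.imwrite('pics/w7.png',p[:,:,::-1])"
```

```text
t: 15.75
eef_pos: [0.509, -0.4603, 0.1434]
tcp_rot: [0.406, 0.582, -0.405, 0.576]
force: [-0.5, 1.2, -0.3]
opening: 1.002
pos [ 0.509  -0.4603  0.1434] ty ang 20.03 tool d cm [14.04  0.21  0.24] F [-0.5  1.2 -0.3] op 1.002 q6 -1.1219893577323707
```

View pics/w7.png

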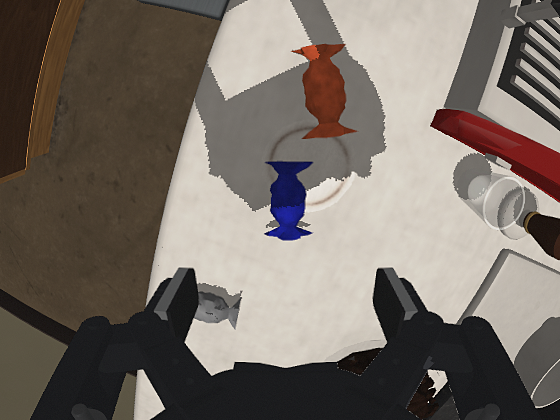

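The blue sweet is at (288,200), lined up with the jaws and nearly centred between the fingers. Descending.

```bash
python3 -m crank '[[[1,4,0.2,0.2,0],[1,4,0,0,0],[1,3,0,0,0],[1,2,0,0,0],[1,0,0,0,0]]]'
python3 go.py 0.511 -0.461 0.003
```

```text
t: 16.3
eef_pos: [0.5128, -0.4633, 0.0193]
tcp_rot: [0.405, 0.58, -0.405, 0.579]
force: [-0.0, -0.5, 0.7]
opening: 1.001
pos [ 0.5128 -0.4633  0.0193] ty ang 20.13 tool d cm [ 1.63 -0.09 -0.28] F [-0.  -0.5  0.7] op 1.001 q6 -1.1230474483066921
```

```bash
python3 -m crank '[[[1,1,-0.1,-0.3,0],[1,0.6,0,0,0],[1,0,0,0,0]]]'
python3 -m crank '[[[-1,0,0,0,0],[-1,0,0,0,0],[-1,0,0,0,0],[-1,0,0,0,0],[-1,0,0,0,0],[-1,0,0,0,0]]]' 25
python3 go.py 0.511 -0.461 0.003
```

```text
t: 16.6
eef_pos: [0.5109, -0.4614, 0.0038]
tcp_rot: [0.404, 0.58, -0.405, 0.58]
force: [-0.2, 0.2, 0.2]
opening: 1.001
t: 17.2
eef_pos: [0.511, -0.4617, 0.004]
tcp_rot: [0.404, 0.58, -0.405, 0.58]
force: [-0.4, -0.5, 6.5]
opening: 0.537
pos [ 0.511  -0.4617  0.004 ] ty ang 20.23 tool d cm [ 0.1   0.02 -0.06] F [-0.4 -0.5  6.5] op 0.537 q6 -1.1246848117495332
```

The opening of 0.537 comes to 46 mm, so the sweet is held. Lifting and moving back.

```bash
python3 -m crank '[[[-1,-2,0,0,0],[-1,-4,0,0,0],[-1,-4.5,0,0,0],[-1,-4.5,0,0,0],[-1,-4.5,0,0,0],[-1,-3,0,0,0],[-1,0,0,0,0]]]'
python3 -m crank '[[[-1,0,-1.5,-2.8,0],[-1,0,-1.5,-2.8,0],[-1,0,-1.5,-2.8,0],[-1,0,0,0,0.14],[-1,0,0,0,0.145],[-1,0,0,0,0.145],[-1,0,0,0,0]]]'
python3 go.py 0.43 0.01 0.235
```

```text
t: 17.9
eef_pos: [0.5116, -0.4622, 0.2339]
tcp_rot: [0.404, 0.578, -0.405, 0.582]
force: [0.3, 0.5, -0.2]
opening: 0.535
t: 18.6
eef_pos: [0.4393, -0.3979, 0.2274]
tcp_rot: [-0.52, -0.48, 0.52, -0.479]
force: [0.2, -0.3, -0.6]
opening: 0.537
pos [ 0.4393 -0.3979  0.2274] ty ang -4.57 tool d cm [ -0.73  -4.18 -40.59] F [ 0.2 -0.3 -0.6] op 0.537 q6 -0.699363025261039
```

```bash
python3 -m crank '[[[-1,-0.2,-0.4,-4.1,0],[-1,-0.2,-0.4,-4.1,0],[-1,-0.2,-0.4,-4.1,0],[-1,0,-0.4,-4.1,0],[-1,0,-0.4,-4.1,0],[-1,0,-0.4,-4.1,0],[-1,0,-0.4,-4.1,0],[-1,0,-0.4,-4.1,0]]]'
python3 -m crank '[[[-1,0,-0.4,-4.1,0],[-1,0,-0.4,-4.1,0],[-1,0,0,0,0]]]'
python3 go.py 0.506 0.01 0.235
python3 -c "
from h import *
for n in('wrist','top'):
  I=camera_info(n);p,d=read_camera(n);cv2.imwrite(f'pics/{n}8.png',p[:,:,::-1]);np.save(f'pics/{n}8d.npy',d);np.save(f'pics/{n}8p.npy',p);np.save(f'pics/{n}8i.npy',I,allow_pickle=True)"
```

```text
t: 19.4
eef_pos: [0.4324, -0.0671, 0.2339]
tcp_rot: [-0.518, -0.482, 0.518, -0.482]
force: [0.6, -0.3, -0.3]
opening: 0.534
t: 19.7
eef_pos: [0.4308, 0.0174, 0.2339]
tcp_rot: [0.517, 0.483, -0.516, 0.483]
force: [0.3, -1.5, -1.2]
opening: 0.537
pos [0.4308 0.0174 0.2339] ty ang -3.86 tool d cm [-0.11  7.56  0.23] F [ 0.3 -1.5 -1.2] op 0.537 q6 0.048098660243777784
```

View pics/wrist8.png

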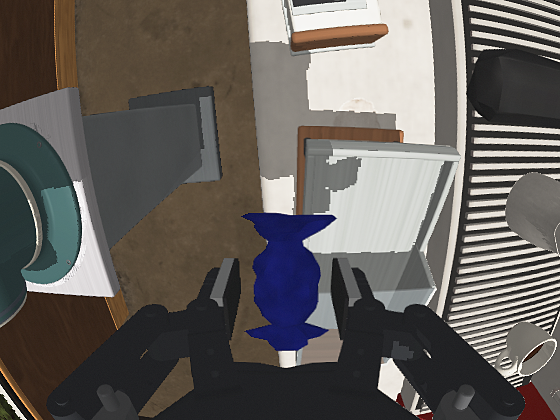

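View pics/top8.png

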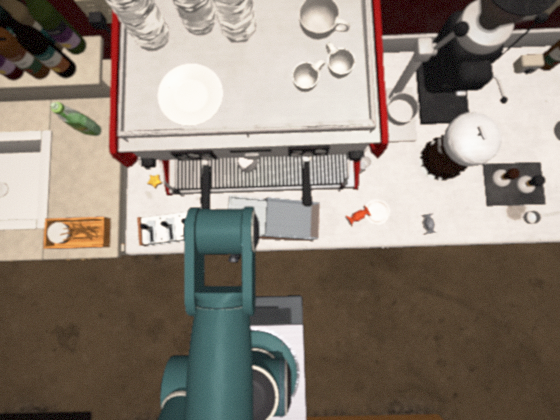

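```bash
python3 - <<'E'
from h import *
d=np.load('pics/top8d.npy')
for u,v in[(225,215),(225,230),(200,212),(192,215),(210,225),(250,225),(225,250),(195,240),(252,235)]:print(u,v,world('top',u,v,d[v,u]).round(3))
I=np.load('pics/wrist8i.npy',allow_pickle=True).item();w=np.load('pics/wrist8d.npy')
print('bay corners & floor')
for u,v in[(305,150),(460,152),(380,146),(380,200),(400,245),(350,165),(430,165),(390,165),(395,270),(432,290),(430,260),(415,250),(360,200),(375,310),(300,260)]:print(u,v,wpoint(u,v,w[v,u],I).round(3))
E
```

```text
225 215 [0.461 0.003 0.559]
225 230 [0.429 0.001 0.574]
200 212 [0.469 0.056 0.555]
192 215 [0.462 0.07  0.564]
210 225 [0.44  0.031 0.574]
250 225 [ 0.437 -0.05   0.578]
225 250 [0.39  0.005 0.551]
195 240 [0.411 0.065 0.562]
252 235 [ 0.418 -0.052  0.568]
bay corners & floor
305 150 [0.452 0.046 0.037]
460 152 [0.595 0.05  0.104]
380 146 [0.503 0.063 0.143]
380 200 [0.511 0.012 0.116]
400 245 [ 0.541 -0.045  0.093]
350 165 [0.482 0.047 0.128]
430 165 [0.551 0.044 0.129]
390 165 [0.515 0.046 0.13 ]
395 270 [ 0.543 -0.082  0.079]
432 290 [ 0.555 -0.064  0.151]
430 260 [ 0.592 -0.083  0.065]
415 250 [ 0.556 -0.049  0.099]
360 200 [0.493 0.013 0.116]
375 310 [0.463 0.027 0.284]
300 260 [0.437 0.034 0.253]
```

The bay centre comes out at about (0.506, 0.007, 0.114), and the slope measures 22°, as it should. The wrist link stays above z 0.35, clear of the handle at 0.275. Moving over the bay.

```bash
python3 -m crank '[[[-1,0,2.5,0,0],[-1,0,2.5,0.8,0],[-1,0,2.5,0.8,0],[-1,0,0,0,0]]]'
python3 go.py 0.506 -0.003 0.150
```

```text
t: 20.2
eef_pos: [0.5063, -0.0103, 0.2332]
tcp_rot: [-0.518, -0.481, 0.519, -0.48]
force: [-0.6, 0.3, -0.4]
opening: 0.541
pos [ 0.5063 -0.0103  0.2332] ty ang -4.41 tool d cm [ 8.32 -0.07 -0.73] F [-0.6  0.3 -0.4] op 0.541 q6 0.006525480137007599
```

```bash
python3 -m crank '[[[-1,3,0,-0.7,0],[-1,3,0,0,0],[-1,2.3,0,0,0],[-1,0,0,0,0]]]'
python3 go.py 0.506 -0.003 0.129
```

```text
t: 20.6
eef_pos: [0.5036, -0.0019, 0.148]
tcp_rot: [-0.517, -0.482, 0.52, -0.479]
force: [0.3, 0.2, -0.2]
opening: 0.54
pos [ 0.5036 -0.0019  0.148 ] ty ang -4.39 tool d cm [1.9  0.26 0.09] F [ 0.3  0.2 -0.2] op 0.54 q6 0.022275330250339447
```

```bash
python3 -c "
from h import *
p,d=read_camera('wrist');cv2.imwrite('pics/w9.png',p[:,:,::-1])
p,d=read_camera('scene');cv2.imwrite('pics/s9.png',cv2.resize(p[150:300,180:400,::-1],None,fx=3.5,fy=3.5))"
```

```text
(no output)
```

View pics/w9.png

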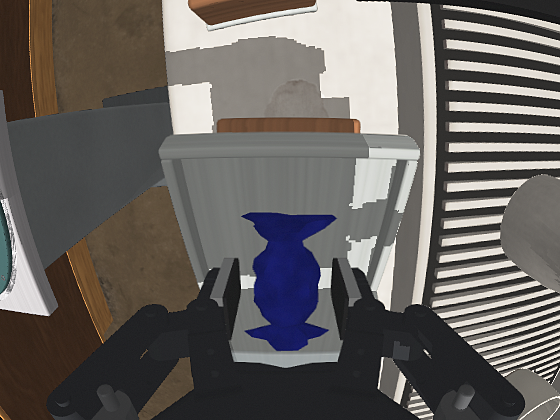

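View pics/s9.png

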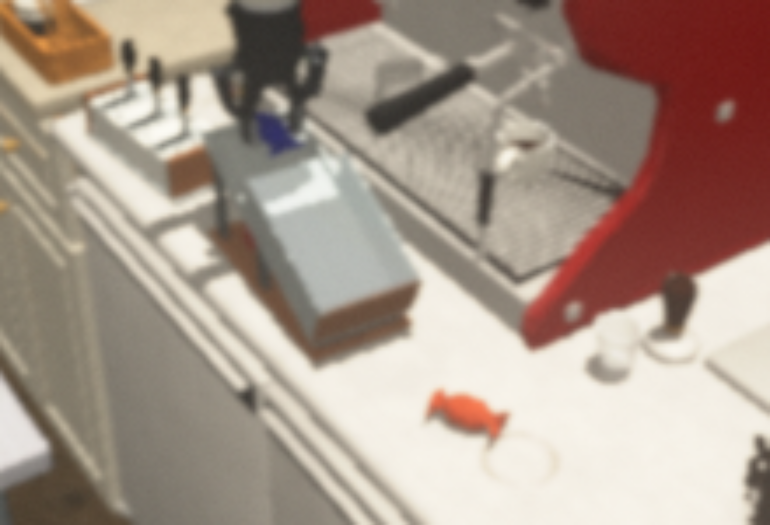

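The sweet at (288,285) is central over the bay, whose side rims are at columns 175 and 410. Lowering it.

```bash
python3 -m crank '[[[-1,0.8,0.2,0,0],[-1,0.6,0,0,0],[-1,0,0,0,0]]]'
python3 -m crank '[[[-1,0.3,0,0,0],[-1,0,0,0,0]]]'
```

```text
t: 21.0
eef_pos: [0.5071, -0.0012, 0.1368]
tcp_rot: [-0.519, -0.481, 0.519, -0.48]
force: [0.3, 0.3, -1.1]
opening: 0.539
t: 21.2
eef_pos: [0.5072, -0.0011, 0.1341]
tcp_rot: [-0.519, -0.48, 0.519, -0.48]
force: [0.7, 0.1, -0.2]
opening: 0.537
```

```bash
python3 -m crank '[[[-1,0.3,0,0,0],[-1,0,0,0,0]]]'
python3 -m crank '[[[-1,0.3,0,0,0],[-1,0,0,0,0]]]'
```

```text
t: 21.4
eef_pos: [0.5071, -0.0011, 0.131]
tcp_rot: [-0.519, -0.48, 0.519, -0.48]
force: [-1.0, -0.2, -0.8]
opening: 0.535
t: 21.6
eef_pos: [0.5071, -0.0011, 0.1279]
tcp_rot: [-0.519, -0.481, 0.519, -0.48]
force: [0.3, -1.0, -0.1]
opening: 0.539
```

Near the floor now. Releasing with a small opening.

```bash
python3 -m crank '[[[0.45,0,0,0,0],[0.45,0,0,0,0],[0.45,0,0,0,0],[0.45,0,0,0,0],[0.45,0,0,0,0],[0.45,0,0,0,0]]]'
python3 -c "
from h import *
p,d=read_camera('wrist');cv2.imwrite('pics/w10.png',p[:,:,::-1])
p,d=read_camera('scene');cv2.imwrite('pics/s10.png',cv2.resize(p[150:300,180:400,::-1],None,fx=3.5,fy=3.5))"
```

```text
t: 22.2
eef_pos: [0.5072, -0.0012, 0.1283]
tcp_rot: [-0.519, -0.48, 0.519, -0.48]
force: [0.2, -0.4, -0.3]
opening: 0.724
```

View pics/w10.png

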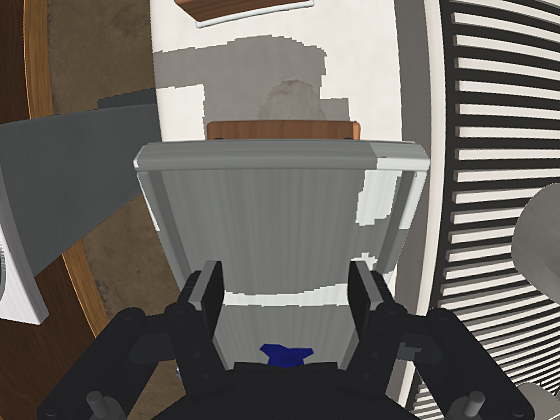

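View pics/s10.png

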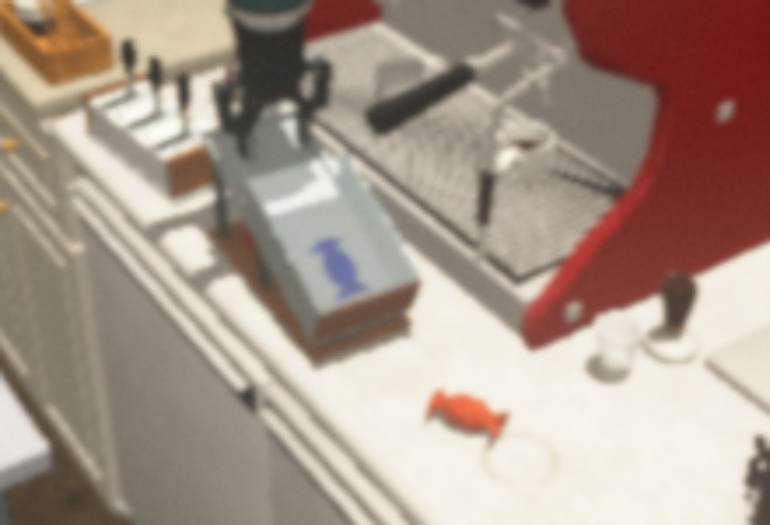

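The sweet is going down the run, at (337,265) in the scene crop. I'll lift clear and check.

```bash
python3 -m crank '[[[0.45,-2,0,0,0],[0.45,-4,0,0,0],[0.45,-4,0,0,0],[0.45,0,-4,0,0],[0.45,0,-4,0,0],[0.45,0,0,-4,0],[0.45,0,0,-4,0],[0.45,0,0,-4,0]]]'
python3 -m crank '[[[0.45,0,0,-4,0],[0.45,0,0,-4,0],[0.45,0,0,0,0],[0.45,0,0,0,0],[0.45,0,0,0,0]]]'
cat > chk.py <<'E'
from h import *
import sys
k=sys.argv[1]
p,d=read_camera('scene');cv2.imwrite(f'pics/s{k}.png',cv2.resize(p[150:300,180:400,::-1],None,fx=3.5,fy=3.5))
p,d=read_camera('top');cv2.imwrite(f'pics/t{k}.png',cv2.resize(p[170:260,120:330,::-1],None,fx=3.8,fy=3.8,interpolation=cv2.INTER_CUBIC))
hsv=cv2.cvtColor(p,cv2.COLOR_RGB2HSV);m=cv2.inRange(hsv,(105,60,40),(135,255,255));m[:,:200]=0;m[:, 335:]=0;m[:185]=0;m[245:]=0
ys,xs=np.where(m>0);print(len(xs),xs.mean(),ys.mean(),xs.min(),xs.max(),plane('top',xs.mean(),ys.mean(),.06))
m=cv2.inRange(hsv,(3,150,120),(12,255,255))[195:235,335:380];ys,xs=np.where(m>0);print('orange',plane('top',xs.mean()+335,ys.mean()+195,.018))
E
python3 chk.py 11
```

```text
t: 23.1
eef_pos: [0.4364, 0.1259, 0.2289]
tcp_rot: [0.52, 0.48, -0.519, 0.48]
force: [0.1, -0.9, 0.5]
opening: 0.729
t: 23.6
eef_pos: [0.4429, 0.2038, 0.2283]
tcp_rot: [-0.519, -0.48, 0.519, -0.48]
force: [-0.1, -0.1, -0.0]
opening: 0.725
133 303.1954887218045 219.1654135338346 294 313 [ 0.49418697 -0.17315478  0.06      ]
orange [ 0.50540163 -0.36118198  0.018     ]
```

View pics/s11.png

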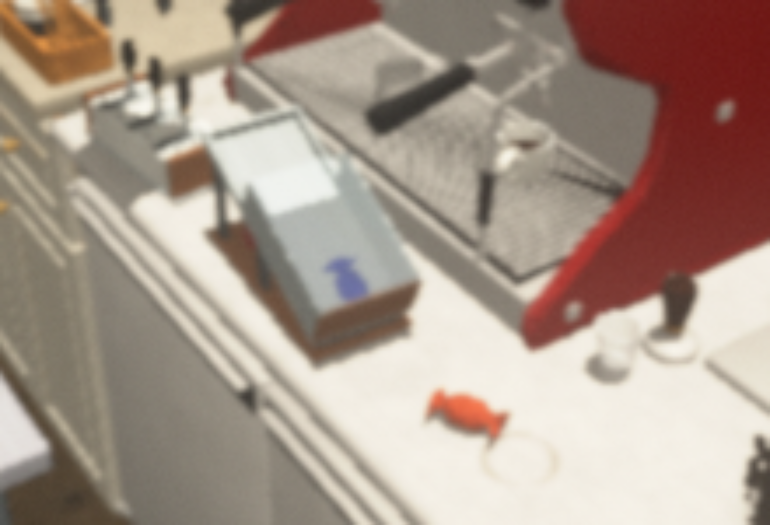

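View pics/t11.png

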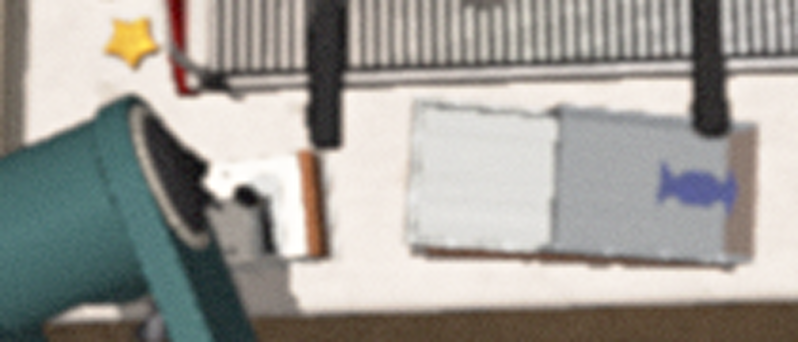

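```bash
python3 -m crank '[[[0.45,0,-4,0,0],[0.45,0,0,0,0],[0.45,0,0,0,0],[0.45,0,0,0,0],[0.45,0,0,0,0],[0.45,0,0,0,0],[0.45,0,0,0,0],[0.45,0,0,0,0]]]'
python3 chk.py 12; python3 -c "
from h import *
p,d=read_camera('wrist');cv2.imwrite('pics/w12.png',p[:,:,::-1])"
```

```text
t: 24.5
eef_pos: [0.4031, 0.2075, 0.2282]
tcp_rot: [-0.519, -0.48, 0.519, -0.48]
force: [0.0, 0.4, -0.2]
opening: 0.727
132 303.1818181818182 219.1439393939394 294 313 [ 0.49425932 -0.17311241  0.06      ]
orange [ 0.50528835 -0.3611805   0.018     ]
```

View pics/w12.png

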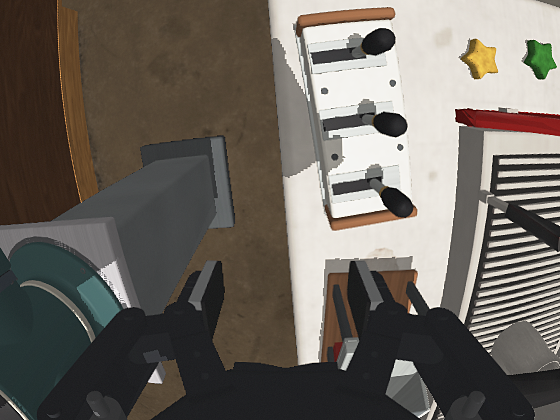

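View pics/s12.png

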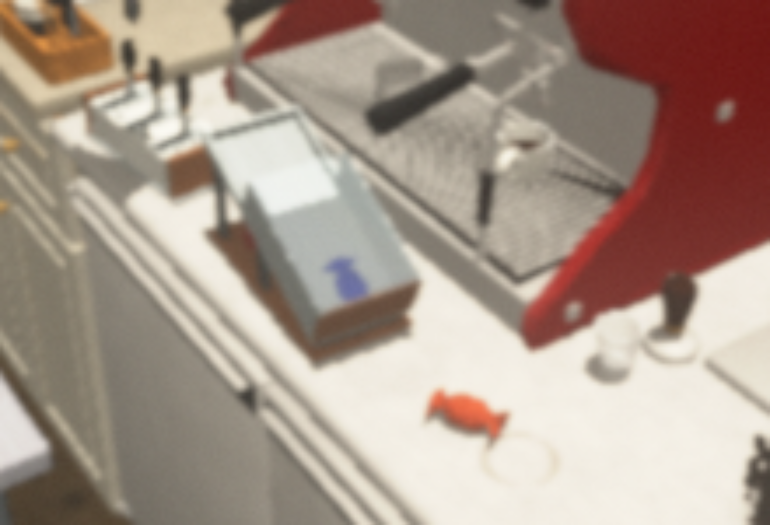

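```bash
python3 -c "
from rig import *
print(sign_off())"
```

```text
the job is handed in; nothing more can be done
None
```

I threw all three levers fully over, sent the blue sweet down the chute, and handed the job in at about 24.7 s of the 72 s allowed.

- **Levers:** I pushed them right, middle, left, and that happened to be the interlock order, since none was held. Each went to its stop, where the push force rose to about 28–45 N. Afterwards the wrist and scene pictures showed all three upright and the red gate gone. I did not read the joint angles themselves.
- **Sweet:** I gripped it across its width (opening 46 mm), lowered it into the bay and released it with a small opening. It slid down to the bottom stop.
- **Last checks:** The sweet's position did not change between two top pictures 0.9 s apart. It lies at the bottom stop, lengthwise, with its centre about 30 mm uphill by estimate. I did not measure it against the stop directly, because the view is through the clear cover.
- **Bystanders:** The orange sweet measured the same in the last two looks and is where it was at the start, to within about 5 mm. The yellow star and the glass look unmoved in the pictures, but I did not measure them.
- **Robot:** The arm was clear of everything, with the force reading near zero.

No check failed or disagreed.

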